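Refit the service cover of a bench power supply

TASK

Refit the loose white service cover on the open bench power supply: slip its bare-metal edge under the fixed lip, press its yellow edge down until both spring clips have snapped over it and it lies fully home, then turn the red turnbutton until it points straight over the cover. Press no harder than that needs, so as not to crush the soft rubber seal under the yellow edge, and leave the solder spool, the tray of cells, the clamp meter and the pliers where they are.

Things in the scene. Friction and masses are not known exactly. Their poses are not given: they have to be found in the camera images.
- psu: Grey bench power supply, 230 x 170 x 80 mm, fixed on a 3 mm blue mat. Origin: centre of its underside; z up; +x to its black front panel, away from the robot. In its top an open bay: 132.4 mm in x (-66.2 to +66.2), 116 mm in y, the cover rests on a ledge at height 76 (36 mm wide) at the -x end and on a rubber seal at +x; decks around at 80. A lip overhangs the bay's -x end, two clips the +x end: the cover goes in tilted.
- seat (a point): Centre of the bay at ledge height, 76 mm above the origin of psu, same axes. The fully home cover has its origin here (free play 1.2 mm in x, 3 mm in y), its underside on near ledge and seal, its x along this x. Flared aluminium guides stand along the bay's two y sides, up to 16 mm above the ledge.
- lip_edge (a point): Middle of the lip's lower edge: 57.5 mm to -x of the seat, 10 mm above it. The slot under the lip is 10 mm high, 130 mm wide, 8.7 mm deep (back wall 66.2 mm to -x of the seat). Above this edge the lip flares up at 43 degrees for 8 mm towards the bay, to 21 mm above the ledge. A cover tilted about 20 degrees, bare edge down, enters it well.
- clip_l_nose (a point): Front corner of the left (+y) clip's brass nose: at rest 61.5 mm to +x, 40 mm to +y of the seat, 6.5 mm above it; 16 mm wide. From here its front face rises 12 mm, leaning back (+x) 30 degrees, so a cover edge pressed down on it drives it back; its hooked underside then holds the cover's top. Black housing behind, 17 mm above the seat.
- clip_r_nose (a point): The same for the right (-y) clip, 40 mm to -y of the seat.
- clip_l (a joint): Left clip's travel in m: 0 sprung out, to 0.008 pushed back (+x). Spring 300 N/m, 1.2 N preload. The cover pushes both back about 3.5 mm to pass: in all about 4 to 9 N straight down near the yellow edge. With the cover home they spring back to about 0.
- clip_r (a joint): Right clip's travel, likewise.
- seal (a joint): Squeeze in m of the soft black rubber strip (100 mm in y, 13 mm in x) on the far ledge under the cover's yellow edge, its top level with the seat: 0 at rest. It springs back: 6 N to start it, then 12 N per mm. It is ruined beyond 2 mm (30 N): press slowly with a force stop of some 8 to 15 N, not to a set depth.
- latch (a joint): Red turnbutton on the far deck, vertical pivot 83 mm to +x of the seat, between the clips. Rad: 0 (a stop) with its bar pointing to -x over the cover's yellow edge, growing clockwise seen from above to a stop at 1.75. Starts aside at 1.2 to 1.6, bar pointing to about +y, clear of the bay. Friction 0.04 N m holds it. The bar clears a home cover by 3 mm; one not home blocks it.
- latch_grip (a point): On the turnbutton's pivot axis, 38 mm above seat level, 8 mm below the top of its upright fin: 10 mm thick, 34 mm long along the bar (21 mm towards the bar's tip, 13 mm the other way), 34 mm tall above the bar; pinch it across its thickness from above, fingertips higher than the clips (19 mm above the seat). The x axis here points away from the bar's tip.
- latch_tip (a point): Tip of the turnbutton's bar, underside: 29 mm from the pivot axis, 7 mm above seat level.
- cover: Loose white panel 130 (x) x 110 (y) x 4 mm, 0.13 to 0.25 kg, lying handle up on the mat. Origin: centre of its underside; z up. Its -x edge has a bare-aluminium strip 12 mm wide (goes under the lip), its +x edge a yellow strip 14 mm wide (goes under the clips). A black bridge handle crosses its middle along y: bar 12 mm wide in x, 76 mm long, 14 to 36 mm above the underside.
- cover_handle (a point): Grip point in the handle bar, 26 mm above the centre of the cover's underside.
- cover_tongue (a point): Middle of the lower edge of the bare-aluminium end, 65 mm to -x of the cover's origin.
- cover_clip_edge (a point): Middle of the lower edge of the yellow end, 65 mm to +x of the cover's origin.
- spool: Black-flanged solder spool, 36 mm across, 38 mm tall, standing between the power supply and the cover. Origin under its centre. Leave alone.
- cell_holder: Black tray with two blue cells, 80 x 45 x 22 mm, lying on the mat between the power supply and the cover. Leave alone.
- clamp_meter: Red clamp meter about 180 mm long, lying to the right. Leave alone.
- pliers: Red-handled pliers about 140 mm long, lying to the left. Leave alone.
Things that resemble listed ones, but are neither listed nor needed, are in the scene too. Leave any orange look-alike of the cover alone.

How it is judged:
On the way:
1. the cover is home under the lip and both clips, the turnbutton still turned aside (z of cover_tongue in the frame of seat below 0.003 m and z of cover_clip_edge in the frame of seat below 0.002 m and x of cover_tongue in the frame of lip_edge below -0.005 m and horizontal distance between cover and seat below 0.006 m and angle between the x axis of cover and the x axis of psu, either way round below 0.08 rad and angle between cover's own z axis and vertical below 0.05 rad and value of joint each of clip_l, clip_r below 0.0018 m and value of joint latch above 0.6 rad), for 0.2 s.
At the end, for the whole second after the job is handed in: Cover home: bare edge 5 mm or more under the lip and within 3 mm of the ledge, yellow edge within 2 mm of that level, both clips sprung back (1.8 mm), centred within 6 mm and 0.08 rad, level within 0.05 rad, still; then the turnbutton within 0.2 rad of pointing straight over the cover (z of cover_tongue in the frame of seat below 0.003 m and z of cover_clip_edge in the frame of seat below 0.002 m and x of cover_tongue in the frame of lip_edge below -0.005 m and horizontal distance between cover and seat below 0.006 m and angle between the x axis of cover and the x axis of psu, either way round below 0.08 rad and angle between cover's own z axis and vertical below 0.05 rad and value of joint each of clip_l, clip_r below 0.0018 m and value of joint latch below 0.2 rad and linear speed of cover below 0.02 m/s); the robot touches nothing.
It fails at once if the spool, tray of cells, clamp meter or pliers were moved more than 30 mm (distance of any of spool, cell_holder, clamp_meter, pliers from where it was at the start of the episode above 0.03 m).
It fails at once if the rubber seal was crushed by more than 2 mm (value of joint seal above 0.002 m).
It also fails if it takes over 58 s, if anything falls off the work surface, if the arm or the gripper's body presses on something with over 40 N, if the wrist force passes 120 N, or if a joint passes its speed limit or range.

ROBOT

A 7-joint arm with a two-finger parallel gripper is mounted at the origin on the work surface. World frame = base frame: x ahead of the robot, y to its left, z up, the work surface at z = 0. Lengths are in m, angles in rad, forces in N, time in s.
With the tool pointing down it reaches from about 0.4 to 0.85 m from the base axis. Payload 4.5 kg.
Tool frame: the origin (TCP) lies between the finger pads; the fingertips stand r.tip_reach ahead of it and the grasp point (between the pads) lies 11 mm behind it (r.tip_reach is the distance from the TCP to the fingertips, in m); z points along the fingers, y is the line along which they close (so a half turn about z gives the same grasp; the last joint's range is limited). The gripper opens to 88 mm and grips with 3 to 60 N. Pads are 18 mm wide; open, the fingers measure 123 mm over their backs; the gripper's body (75 mm by 187 mm) begins 45 mm behind the grasp point.
Start: joints at [1.373, 0.689, -0.195, 1.565, 0.157, 0.902, -0.215], TCP at [0.144, -0.608, 0.247] pointing down, gripper open.
Joint ranges: [-3.01, 3.01], [-0.46, 2.08], [-1.47, 1.51], [0.13, 2.56], [-1, 4.14], [0.04, 2.09], [-2.66, 2.66]. Speed limits (rad/s): [2.57, 2.57, 3.14, 3.14, 3.14, 3.14, 3.14].

INTERFACE

Orientations are given as a unit quaternion [x, y, z, w].
In Python, from plant import r, vision, workorder gives the robot as it stands.
- The arm moves only by the tool drive_tool, never from a script. Its argument "targets" is a list of rows, each an object of numbers: "tx", "ty", "tz": the shift along the world's x, y, z in units of 0.03 m (1.0 is 0.03 m); "wx", "wy", "wz": the turn, a rotation vector about the world's x, y, z in units of 60 degrees (1.0 is 60 degrees); "claw": the opening, from -1 (shut) to 1 (fully open). A call has exactly 8 rows; each row shifts and turns the commanded pose from where the row before left it; what a row does not reach is not made up. A row lasts 1/10 s, in which the tool goes at most 50 mm and 8.59 degrees, less where a joint would pass 70% of its speed; a pose out of reach is approached as far as the arm can. A call with a number of a shift or a turn outside -1 to 1 is refused whole. A call with a gripper value outside its range is refused whole. The fingers move at their own pace and stop on an object; "force" is the grip in N (left out, the last holds). Time passes only in rows, so rows that do not move let the fingers close, or fill a call up. It gives the time, the measured TCP pose, the force, the opening and the grip force at its end, in the units of the state.
- r.get_state(): the state, without advancing time (a new reading comes with each control period).
- vision.snapshot(name): name is "scene" or "side" or "wrist"; returns a dict with "image" (480x640x3 uint8, blue, green, red), "range_z" (480x640 float32, m along the optical axis (not along the pixel's ray), 0 where there is no reading), "K" (3x3 intrinsics, pixels), "cam_to_world" (4x4, takes a point from camera to world coordinates). Camera axes: x right, y up, looking along -z (the intrinsics and any distortion apply to the point x, -y, -z); pixel columns grow to the right and rows downward; lengths in m; the calibration is good to about 2 mm. A picture is of the moment at which its call begins.
- workorder.finish_job(): hands the job in; it is judged then, once.
The state is a dict: "clock": time; "q": joint angles; "qd": joint speeds; "joint_torque": joint torques, N m; "tool_pos": TCP position; "eef_rot": TCP orientation; "contact_force": force on the tool from outside, world axes, zero at the start; "moment": the same for the moment, N m; "opening": opening from 0.0 (shut) to 1.0 (fully open); "finger_force": force on a finger pad.
Only numpy, scipy, OpenCV 4.12 (cv2) and the standard library are available. Lean on these libraries where they do the work, as an engineer would, in place of code of your own. Each camera call takes 0.05 s, during which the arm holds its last target. There are 200 camera calls.

## Working session

There is one attempt and no reset: what is moved stays moved. The work goes in short steps, Python scripts to look and compute and a tool call to move; the robot and the scene stay as the last step left them, time stands still between calls to the robot, and variables do not carry over. Pictures are saved under pics/ and viewed, at most 10 in all, crops included, and the job is handed in when it is done.

Besides the shell and the picture viewer there is one more tool, called after "Request:" as name([rows], argument=value, ...), one row to a line, values as JSON. drive_tool: Moves the arm, as the interface text tells. Its arguments: {"type":"object","properties":{"targets":{"type":"array","items":{"type":"object","properties":{"tx":{"type":"number"},"ty":{"type":"number"},"tz":{"type":"number"},"wx":{"type":"number"},"wy":{"type":"number"},"wz":{"type":"number"},"claw":{"type":"number"}}}},"force":{"type":"number"}},"required":["targets"]}

```bash
mkdir -p pics; ls
cat > h.py <<'E'
import numpy as np, cv2
from plant import r, vision, workorder
def snap(n):
    s=vision.snapshot(n); np.savez('%s.npz'%n,**s); return s
def pts(s):
    K=s['K'];z=s['range_z'];v,u=np.mgrid[:480,:640]
    P=np.stack([(u-K[0,2])/K[0,0]*z,-(v-K[1,2])/K[1,1]*z,-z],-1)
    T=s['cam_to_world'];return P@T[:3,:3].T+T[:3,3]
E
python3 - <<'E'
from h import *
a=snap('scene');b=snap('side')
for n,s in(('scene',a),('side',b)):
    cv2.imwrite('pics/%s0.png'%n,s['image']); print(s['K'],s['cam_to_world'].round(3))
print(r.get_state(), r.tip_reach)
E
```

```text
pics
[[547.37453022   0.         313.40089451]
 [  0.         547.37453022 231.95632149]
 [  0.           0.           1.        ]] [[ 0.846 -0.304  0.438  1.007]
 [ 0.533  0.478 -0.698 -0.883]
 [ 0.003  0.824  0.567  0.814]
 [ 0.     0.     0.     1.   ]]
[[472.00586414   0.         319.08632793]
 [  0.         472.00586414 240.29331668]
 [  0.           0.           1.        ]] [[-0.888  0.304 -0.345  0.012]
 [-0.46  -0.578  0.674  0.836]
 [ 0.005  0.758  0.653  0.928]
 [ 0.     0.     0.     1.   ]]
{'clock': 0.1, 'q': array([ 1.37282278,  0.68990357, -0.19451238,  1.56625054,  0.15730658,
        0.90251451, -0.21508162]), 'qd': array([-4.96149990e-04, -3.88961134e-04,  1.36954040e-03, -2.54963859e-03,
       -2.22900476e-04, -3.80503816e-04,  4.52147986e-06]), 'joint_torque': array([-2.91813187e-03, -5.28502715e+01, -1.27107482e+00, -1.53835970e+01,
       -5.24441432e-02,  2.06472730e-03,  1.39759879e-05]), 'tool_pos': array([ 0.14338613, -0.60774779,  0.24598508]), 'eef_rot': array([ 9.93286845e-01,  1.15674261e-01, -1.64258036e-04, -8.26193019e-04]), 'contact_force': array([0.11973978, 0.24845209, 0.13944071]), 'moment': array([0.0080417 , 0.03912402, 0.01833147]), 'finger_force': 0.0, 'opening': 1.0010675467406969} 0.008
```

View pics/scene0.png

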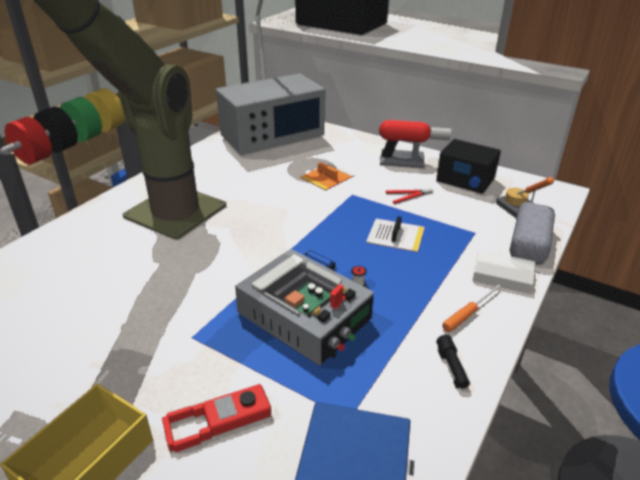

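View pics/side0.png

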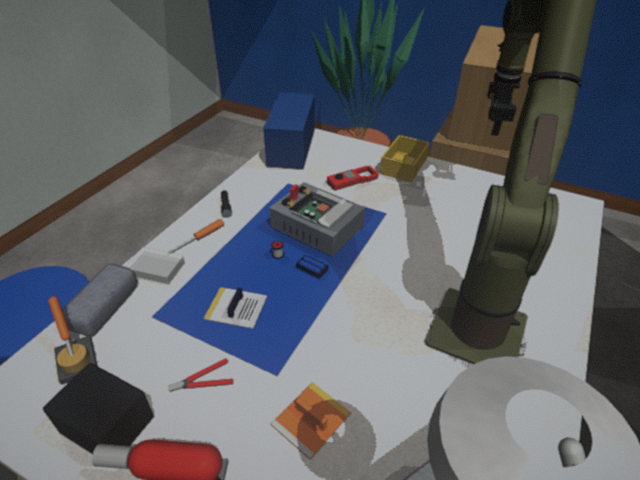

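The scene view shows the white cover at about (397,234) with its yellow edge to the right, and the PSU at about (305,300). In the side view the cover is at (236,306), the PSU at (317,217), the spool at (277,250) and the tray at (312,266).

Run:
```python
from h import *
def rect(P,m):
    q=P[m][:,:2]; c,sz,a=cv2.minAreaRect((q*1000).astype(np.float32)); return np.round(c,1),np.round(sz,1),round(a,1)
for n,(cu,cv_),(pu,pv) in(('scene',(397,234),(305,300)),('side',(236,306),(317,217))):
    s=dict(np.load(n+'.npz'));P=pts(s);hsv=cv2.cvtColor(s['image'],cv2.COLOR_BGR2HSV).astype(int)
    H,S,V=hsv[...,0],hsv[...,1],hsv[...,2]
    v,u=np.mgrid[:480,:640]
    w=(abs(u-cu)<40)&(abs(v-cv_)<28)
    blue=(H>95)&(H<130)&(S>120)
    cov=w&(P[...,2]<.02)&(V>90)&~blue
    print(n,'z cover',np.median(P[cov][:,2]))
    k=cv2.morphologyEx(cov.astype(np.uint8),cv2.MORPH_OPEN,np.ones((3,3)))>0
    print('cover',rect(P,k),k.sum())
    ye=w&(H>15)&(H<35)&(S>110)&(V>80); print('yellow',P[ye].mean(0),rect(P,ye),ye.sum())
    hd=w&(P[...,2]>.025)&(P[...,2]<.06); print('handle',P[hd].mean(0),rect(P,hd),hd.sum(), np.percentile(P[hd][:,2],95))
    w=(abs(u-pu)<80)&(abs(v-pv)<75)
    dk=w&(P[...,2]>.076)&(P[...,2]<.09)&(S<60); print('deck',rect(P,dk),dk.sum(),np.median(P[dk][:,2]))
    rd=w&((H<8)|(H>172))&(S>140)&(V>70)&(P[...,2]>.09); print('red',P[rd].mean(0),rect(P,rd),rd.sum(),P[rd][:,2].max())
    lo=w&(P[...,2]>.09)&(P[...,2]<.12)&(S<60);print('high grey',P[lo].mean(0),lo.sum())
```

```text
scene z cover 0.008920711783118485
cover (array([564.4, 272.7]), array([158.2, 233.1]), 13.6) 1641
yellow [0.62847254 0.21622301 0.01803209] (array([ 802.6, -301.8]), array([  16.4, 1231.4]), 18.6) 102
handle [0.57036589 0.20948751 0.03861206] (array([568.2, 215.1]), array([12.3, 80.5]), 14.1) 119 0.04358468669057476
deck (array([ 534.1, -167.8]), array([174.7, 236.7]), 82.3) 3978 0.08424073482257838
red [ 0.62185132 -0.18446622  0.11770726] (array([ 800.8, -521.7]), array([ 28.6, 830.8]), 27.7) 230 0.8144125041921408
high grey [ 0.50566837 -0.16344605  0.09490158] 895
side z cover 0.00698031572297092
cover (array([571.7, 212.2]), array([137.2, 122.9]), 14.2) 1603
yellow [0.62536115 0.23030592 0.00758456] (array([625.7, 228.8]), array([ 12.3, 103.7]), 15.2) 121
handle [0.56530771 0.2187173  0.03607508] (array([567.3, 215.7]), array([14.2, 79.1]), 13.9) 175 0.04111164771597806
deck (array([ 534.4, -168. ]), array([177.4, 235.9]), 81.3) 1572 0.08304983501803681
red [ 0.59947664 -0.14638183  0.12932156] (array([322.5, 328.3]), array([  24.9, 1190.2]), 30.3) 89 0.9279188161784604
high grey [ 0.49167122 -0.16080225  0.09388904] 479
```

Request:
drive_tool([
  {"tx": 1,"ty": 1,"tz": 0.2,"wz": 0.14,"claw": 1},
  {"tx": 1,"ty": 1,"tz": 0.2,"wz": 0.14,"claw": 1},
  {"tx": 1,"ty": 1,"tz": 0.2,"wz": 0.14,"claw": 1},
  {"tx": 1,"ty": 1,"tz": 0.2,"wz": 0.14,"claw": 1},
  {"tx": 1,"ty": 1,"tz": 0.2,"wz": 0.14,"claw": 1},
  {"tx": 1,"ty": 1,"tz": 0.2,"wz": 0.14,"claw": 1},
  {"tx": 1,"ty": 1,"tz": 0.2,"wz": 0.14,"claw": 1},
  {"tx": 1,"ty": 1,"tz": 0.2,"wz": 0.14,"claw": 1},
])

```text
validation failed for argument at $.ta...
```

Request:
drive_tool([
  {"tx": 0.4,"ty": 1,"wz": 0.05,"claw": 1},
  {"tx": 0.4,"ty": 1,"wz": 0.05,"claw": 1},
  {"tx": 0.4,"ty": 1,"wz": 0.05,"claw": 1},
  {"tx": 0.4,"ty": 1,"wz": 0.05,"claw": 1},
  {"tx": 0.4,"ty": 1,"wz": 0.05,"claw": 1},
  {"tx": 0.4,"ty": 1,"wz": 0.05,"claw": 1},
  {"tx": 0.4,"ty": 0.6,"wz": 0.05,"claw": 1},
  {"claw": 1},
])

```text
validation failed for argument at $.ta...
```

Run:
```python
from h import *
s=snap('wrist');cv2.imwrite('pics/w1.png',s['image']);print(s['cam_to_world'].round(3),s['K'][0,0],r.get_state())
```

```text
[[ 0.23   0.932  0.281  0.217]
 [-0.973  0.221  0.065 -0.591]
 [-0.001 -0.289  0.957  0.384]
 [ 0.     0.     0.     1.   ]] 362.76997473473733 {'clock': 0.15, 'q': array([ 1.3727738 ,  0.68977006, -0.19451827,  1.56607941,  0.15731703,
        0.90249546, -0.21512098]), 'qd': array([-0.00038759, -0.00291658, -0.00107301, -0.0045084 , -0.00069292,
        0.0003575 , -0.00062041]), 'joint_torque': array([-1.22404632e-03, -5.27861488e+01, -1.26824833e+00, -1.53585631e+01,
       -5.24158299e-02,  3.94994961e-03,  9.36715128e-05]), 'tool_pos': array([ 0.1434477 , -0.60784713,  0.24611416]), 'eef_rot': array([ 9.93286990e-01,  1.15674078e-01, -1.38130442e-04, -6.66848529e-04]), 'contact_force': array([ 0.0474238 , -0.25410029,  0.670237  ]), 'moment': array([ 0.01131507, -0.03390513,  0.00359355]), 'finger_force': 0.0, 'opening': 0.9935849760151235}
```

View pics/w1.png

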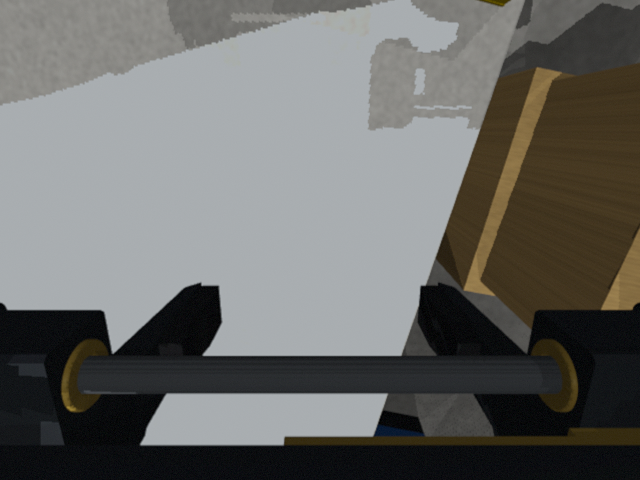

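The wrist view (start pose) shows only bare table and the fingers, which lie at the bottom of the picture. The camera therefore sees mainly toward tool +x. Moves were refused, so I'm retrying with every field filled in.

Request:
drive_tool([
  {"tx": 1,"ty": 1,"tz": 0.2,"wx": 0,"wy": 0,"wz": 0.14,"claw": 1},
  {"tx": 1,"ty": 1,"tz": 0.2,"wx": 0,"wy": 0,"wz": 0.14,"claw": 1},
  {"tx": 1,"ty": 1,"tz": 0.2,"wx": 0,"wy": 0,"wz": 0.14,"claw": 1},
  {"tx": 1,"ty": 1,"tz": 0.2,"wx": 0,"wy": 0,"wz": 0.14,"claw": 1},
  {"tx": 1,"ty": 1,"tz": 0.2,"wx": 0,"wy": 0,"wz": 0.14,"claw": 1},
  {"tx": 1,"ty": 1,"tz": 0.2,"wx": 0,"wy": 0,"wz": 0.14,"claw": 1},
  {"tx": 1,"ty": 1,"tz": 0.2,"wx": 0,"wy": 0,"wz": 0.14,"claw": 1},
  {"tx": 1,"ty": 1,"tz": 0.2,"wx": 0,"wy": 0,"wz": 0.14,"claw": 1},
], force=30)

```text
clock: 0.95
tool_pos: [0.3844, -0.367, 0.2949]
eef_rot: [0.761, 0.648, -0.0, -0.0]
contact_force: [0.4, -0.9, 0.1]
opening: 1.001
finger_force: 0.0
```

Request:
drive_tool([
  {"tx": 0.9,"ty": 0.7,"tz": 0,"wx": 0,"wy": 0,"wz": 0,"claw": 1},
  {"tx": 0.9,"ty": 0.7,"tz": 0,"wx": 0,"wy": 0,"wz": 0,"claw": 1},
  {"tx": 0.9,"ty": 0.7,"tz": 0,"wx": 0,"wy": 0,"wz": 0,"claw": 1},
  {"tx": 0.9,"ty": 0.7,"tz": 0,"wx": 0,"wy": 0,"wz": 0,"claw": 1},
  {"tx": 0.9,"ty": 0.7,"tz": 0,"wx": 0,"wy": 0,"wz": 0,"claw": 1},
  {"tx": 0,"ty": 0,"tz": 0,"wx": 0,"wy": 0,"wz": 0,"claw": 1},
  {"tx": 0,"ty": 0,"tz": 0,"wx": 0,"wy": 0,"wz": 0,"claw": 1},
  {"tx": 0,"ty": 0,"tz": 0,"wx": 0,"wy": 0,"wz": 0,"claw": 1},
])

```text
clock: 1.75
tool_pos: [0.5174, -0.2645, 0.2944]
eef_rot: [0.764, 0.645, -0.001, -0.0]
contact_force: [0.5, -0.4, 0.4]
opening: 0.998
finger_force: 0.0
```

Run:
```python
from h import *
s=snap('wrist');cv2.imwrite('pics/w2.png',s['image']);np.savez('psu.npz',**s);print(s['cam_to_world'].round(3),r.get_state()['q'])
```

```text
[[ 0.986  0.159  0.05   0.531]
 [-0.167  0.944  0.285 -0.191]
 [-0.001 -0.29   0.957  0.432]
 [ 0.     0.     0.     1.   ]] [ 0.69557876  0.6107251  -0.52057474  1.63108058  0.34843921  0.99459618
 -0.10764451]
```

View pics/w2.png

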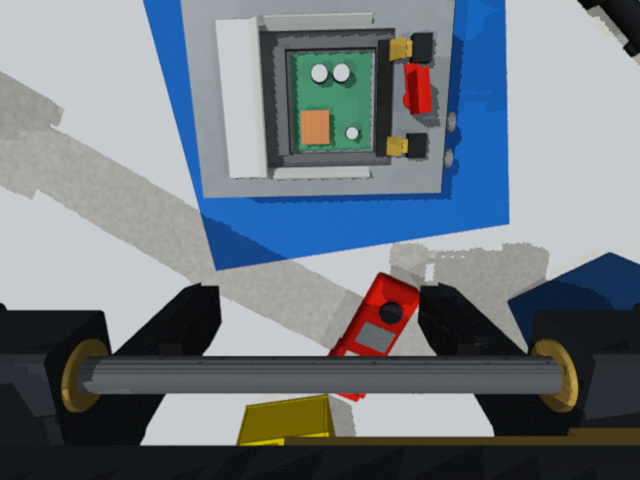

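The wrist view shows the PSU bay at about (330,95), the lip at left (240,100), brass clips at (400,48) and (400,147), the red turnbutton at (417,88), and near-side deck corners at (203,198) and (443,193).

Run:
```python
from h import *
s=dict(np.load('psu.npz'));P=pts(s);hsv=cv2.cvtColor(s['image'],cv2.COLOR_BGR2HSV).astype(int)
H,S,V=hsv[...,0],hsv[...,1],hsv[...,2]
v,u=np.mgrid[:480,:640]; w=(v<205)&(u>170)&(u<470); Z=P[...,2]
dk=w&(abs(Z-.083)<.003)&(S<60)
print('deck z',np.median(Z[dk]))
m=dk.astype(np.uint8)
# edges in image: bottom edge, left, right -> points on z=.083
bot=[(c,np.where(m[:,c])[0].max()) for c in range(225,430,4)]
lef=[(np.where(m[q])[0].min(),q) for q in range(15,185,4)]
rig=[(np.where(m[q])[0].max(),q) for q in range(15,185,4)]
def onz(a,z):
    a=np.array(a,float);K=s['K'];T=s['cam_to_world'];d=np.c_[(a[:,0]-K[0,2])/K[0,0],-(a[:,1]-K[1,2])/K[1,1],-np.ones(len(a))]@T[:3,:3].T
    return (T[:3,3]+d*((z-T[2,3])/d[:,2])[:,None])[:,:2]
res={}
for n,a in(('bot',bot),('lef',lef),('rig',rig)):
    q=onz(a,.083).astype(np.float32);l=cv2.fitLine(q,cv2.DIST_HUBER,0,0.001,0.001).ravel();res[n]=l
    print(n,np.degrees(np.arctan2(l[1],l[0])).round(2),l[2:].round(4))
def yawof(l,perp):
    a=np.arctan2(l[1],l[0])-(np.pi/2 if perp else 0); return (np.degrees(a)+90)%180-90
ys=[yawof(res['bot'],0),yawof(res['lef'],1),yawof(res['rig'],1)];yaw=np.radians(np.median(ys));print('yaws',ys)
ex=np.array([np.cos(yaw),np.sin(yaw)]);ey=np.array([-ex[1],ex[0]])
X=(res['lef'][2:]@ex+res['rig'][2:]@ex)/2;Y=res['bot'][2:]@ey+.085
print('len x',res['rig'][2:]@ex-res['lef'][2:]@ex); c=X*ex+Y*ey;print('centre by deck',c)
R=np.stack([ex,ey]); L=(P[...,:2]-c)@R.T
gold=w&(H>15)&(H<32)&(S>110)&(V>70)&(Z>.08)&(u>385)
n,lab,st,ce=cv2.connectedComponentsWithStats(gold.astype(np.uint8))
for i in range(1,n):
    if st[i,4]>30: q=lab==i;print('gold',st[i,4],np.percentile(L[q],[2,50,98],axis=0).round(4).tolist(),np.percentile(Z[q],[2,98]).round(4))
red=w&((H<8)|(H>172))&(S>140)&(V>60)&(u>395)
top=red&(Z>.118);lowr=red&(Z<.098)
for n_,q in(('fin top',top),('bar',lowr)): print(n_,q.sum(),P[q].mean(0),L[q].mean(0),cv2.minAreaRect((L[q]*1000).astype(np.float32)))
lip=w&(u<275)&(Z>.09)&(Z<.12)&(V>120);print('lip',np.percentile(L[lip],[1,50,99],axis=0).round(4).tolist(),np.percentile(Z[lip],[2,98]))
g=w&(v>160)&(Z>.088)&(u>275)&(u<370);print('guide r',np.percentile(L[g],[2,50,98],axis=0).round(4).tolist())
g=w&(v<35)&(Z>.088)&(u>275)&(u<370);print('guide l',np.percentile(L[g],[2,50,98],axis=0).round(4).tolist())
```

```text
deck z 0.08331275589770748
bot -8.33 [ 0.5274 -0.2528]
lef 81.81 [ 0.4217 -0.1488]
rig 81.73 [ 0.6476 -0.1871]
yaws [np.float32(-8.332993), np.float32(-8.187378), np.float32(-8.269432)]
len x 0.22909585
centre by deck [ 0.5346591  -0.16795832]
gold 443 [[0.0616, 0.0313], [0.0679, 0.0392], [0.0788, 0.0468]] [0.0858 0.0983]
gold 351 [[0.0614, -0.048], [0.0679, -0.0406], [0.0787, -0.0328]] [0.0858 0.0982]
fin top 656 [ 0.61537351 -0.17645833  0.12562511] [0.08109775 0.00319738] ((42.37261199951172, -1.5704669952392578), (90.61910247802734, 33.54750442504883), 6.966409683227539)
bar 317 [ 0.61332204 -0.16674273  0.09159121] [0.07767023 0.01251691] ((78.2740478515625, 10.962881088256836), (42.55061721801758, 20.601255416870117), 67.21464538574219)
lip [[-0.0849, -0.0645], [-0.0676, 0.0053], [-0.0494, 0.0638]] [0.09079375 0.09957472]
guide r [[-0.0415, -0.0685], [-0.0006, -0.0657], [0.0434, -0.0237]]
guide l [[-0.0339, 0.0013], [0.0033, 0.0641], [0.0416, 0.067]]
```

Request:
drive_tool([
  {"tx": 0.2,"ty": 1,"tz": 0,"wx": 0,"wy": 0,"wz": 0.05,"claw": 1},
  {"tx": 0.2,"ty": 1,"tz": 0,"wx": 0,"wy": 0,"wz": 0.05,"claw": 1},
  {"tx": 0.2,"ty": 1,"tz": 0,"wx": 0,"wy": 0,"wz": 0.05,"claw": 1},
  {"tx": 0.2,"ty": 1,"tz": 0,"wx": 0,"wy": 0,"wz": 0.05,"claw": 1},
  {"tx": 0.2,"ty": 1,"tz": 0,"wx": 0,"wy": 0,"wz": 0.05,"claw": 1},
  {"tx": 0.2,"ty": 1,"tz": 0,"wx": 0,"wy": 0,"wz": 0.05,"claw": 1},
  {"tx": 0.2,"ty": 1,"tz": 0,"wx": 0,"wy": 0,"wz": 0.05,"claw": 1},
  {"tx": 0.2,"ty": 1,"tz": 0,"wx": 0,"wy": 0,"wz": 0.05,"claw": 1},
])

```text
clock: 2.6
tool_pos: [0.5663, -0.0239, 0.2948]
eef_rot: [0.613, 0.79, -0.0, 0.0]
contact_force: [-0.8, 0.3, -0.8]
opening: 1.003
finger_force: 0.0
```

Request:
drive_tool([
  {"tx": 0.14,"ty": 0.85,"tz": -0.2,"wx": 0,"wy": 0,"wz": 0,"claw": 1},
  {"tx": 0.14,"ty": 0.85,"tz": -0.2,"wx": 0,"wy": 0,"wz": 0,"claw": 1},
  {"tx": 0.14,"ty": 0.85,"tz": -0.2,"wx": 0,"wy": 0,"wz": 0,"claw": 1},
  {"tx": 0.14,"ty": 0.85,"tz": -0.2,"wx": 0,"wy": 0,"wz": 0,"claw": 1},
  {"tx": 0.14,"ty": 0.85,"tz": -0.2,"wx": 0,"wy": 0,"wz": 0,"claw": 1},
  {"tx": 0.14,"ty": 0.85,"tz": -0.2,"wx": 0,"wy": 0,"wz": 0,"claw": 1},
  {"tx": 0,"ty": 0,"tz": 0,"wx": 0,"wy": 0,"wz": 0,"claw": 1},
  {"tx": 0,"ty": 0,"tz": 0,"wx": 0,"wy": 0,"wz": 0,"claw": 1},
])

```text
clock: 3.4
tool_pos: [0.5917, 0.1284, 0.2586]
eef_rot: [0.613, 0.79, -0.001, 0.0]
contact_force: [0.7, -0.7, -0.6]
opening: 0.994
finger_force: 0.0
```

Run:
```python
from h import *
s=snap('wrist');cv2.imwrite('pics/w3.png',s['image']);np.savez('cov.npz',**s)
st=r.get_state();print(st['tool_pos'],st['eef_rot'],st['q'].round(2))
P=pts(s);hsv=cv2.cvtColor(s['image'],cv2.COLOR_BGR2HSV).astype(int);H,S,V=hsv[...,0],hsv[...,1],hsv[...,2]
Z=P[...,2];near=(np.hypot(P[...,0]-.568,P[...,1]-.2155)<.1)&(Z<.06)
pl=near&(Z>.004)&(Z<.012)&~((H>95)&(H<130)&(S>110))&(V>40)
pl=cv2.morphologyEx(pl.astype(np.uint8),cv2.MORPH_OPEN,np.ones((3,3)))>0
f=lambda m:cv2.minAreaRect((P[m][:,:2]*1000).astype(np.float32))
print('panel',f(pl),np.median(Z[pl]))
hd=near&(Z>.034);print('handle',f(hd),P[hd].mean(0),np.percentile(Z[hd],[5,95]))
ye=near&(H>15)&(H<35)&(S>110)&(V>70);print('yellow',f(ye),P[ye].mean(0))
```

```text
[0.59190997 0.12753639 0.25867559] [ 6.13200888e-01  7.89926515e-01 -7.37098545e-04  4.77868687e-04] [ 0.04  0.7  -0.59  1.6   0.44  0.98 -0.44]
panel ((568.4317016601562, 215.5041961669922), (131.9653778076172, 110.86711120605469), 14.416454315185547) 0.007477254170608183
handle ((569.0418090820312, 215.19419860839844), (11.986685752868652, 74.82455444335938), 14.549768447875977) [0.56854479 0.21708652 0.03929906] [0.03795538 0.04060602]
yellow ((624.2785034179688, 229.9779815673828), (13.656835556030273, 106.45887756347656), 14.192503929138184) [0.62380207 0.23196878 0.00786919]
```

View pics/w3.png

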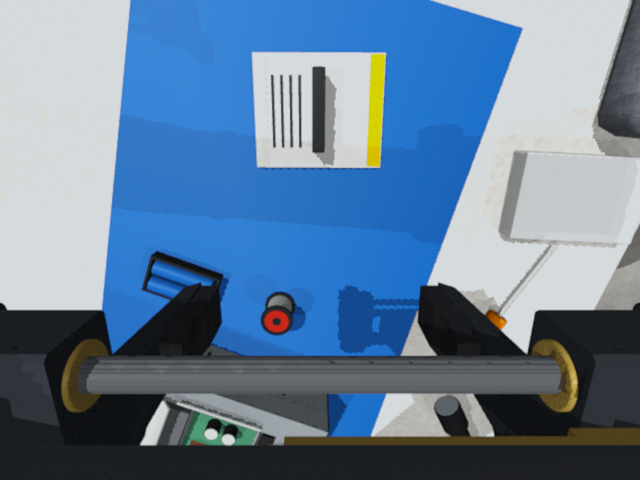

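The wrist view shows the cover at (320,110), with its yellow edge at right (377,110), the handle at (318,110), and the spool and tray clear below it. The measured sizes are 132×111 mm and the top is at 7.5 mm, as they should be, so I'm going in to grasp.

Request:
drive_tool([
  {"tx": -0.19,"ty": 0.73,"tz": -1,"wx": 0,"wy": 0,"wz": 0,"claw": 1},
  {"tx": -0.19,"ty": 0.73,"tz": -1,"wx": 0,"wy": 0,"wz": 0,"claw": 1},
  {"tx": -0.2,"ty": 0.73,"tz": -1,"wx": 0,"wy": 0,"wz": 0,"claw": 1},
  {"tx": -0.2,"ty": 0.73,"tz": -1,"wx": 0,"wy": 0,"wz": 0,"claw": 1},
  {"tx": 0,"ty": 0,"tz": -1,"wx": 0,"wy": 0,"wz": 0,"claw": 0.4},
  {"tx": 0,"ty": 0,"tz": -1,"wx": 0,"wy": 0,"wz": 0,"claw": 0.4},
  {"tx": 0,"ty": 0,"tz": -1,"wx": 0,"wy": 0,"wz": 0,"claw": 0.2},
  {"tx": 0,"ty": 0,"tz": -0.8,"wx": 0,"wy": 0,"wz": 0,"claw": 0},
], force=45)

```text
clock: 4.25
tool_pos: [0.5689, 0.2144, 0.0234]
eef_rot: [0.613, 0.79, -0.001, 0.001]
contact_force: [-0.4, -0.1, -0.1]
opening: 0.664
finger_force: 0.0
```

Request:
drive_tool([
  {"tx": 0,"ty": 0,"tz": 0,"wx": 0,"wy": 0,"wz": 0,"claw": -0.2},
  {"tx": 0,"ty": 0,"tz": 0,"wx": 0,"wy": 0,"wz": 0,"claw": -0.5},
  {"tx": 0,"ty": 0,"tz": 0,"wx": 0,"wy": 0,"wz": 0,"claw": -1},
  {"tx": 0,"ty": 0,"tz": 0,"wx": 0,"wy": 0,"wz": 0,"claw": -1},
  {"tx": 0,"ty": 0,"tz": 0,"wx": 0,"wy": 0,"wz": 0,"claw": -1},
  {"tx": 0,"ty": 0,"tz": 0,"wx": 0,"wy": 0,"wz": 0,"claw": -1},
  {"tx": 0,"ty": 0,"tz": 0,"wx": 0,"wy": 0,"wz": 0,"claw": -1},
  {"tx": 0,"ty": 0,"tz": 0,"wx": 0,"wy": 0,"wz": 0,"claw": -1},
])

```text
clock: 5.05
tool_pos: [0.5687, 0.2173, 0.0255]
eef_rot: [0.612, 0.791, 0.0, 0.0]
contact_force: [-1.3, -0.6, 5.8]
opening: 0.131
finger_force: 45.0
```

Run:
```python
from h import *
st=r.get_state();print(st)
```

```text
{'clock': 5.05, 'q': array([-0.22954822,  1.00515054, -0.38039319,  1.73493782,  0.66549746,
        0.53315809, -0.78219363]), 'qd': array([-0.00207692,  0.00186304,  0.00050538,  0.00119285,  0.00070456,
       -0.00179076,  0.00075496]), 'joint_torque': array([-3.28786578e-01, -5.36933899e+01, -4.49142337e+00, -7.78158903e+00,
        5.67367813e-02, -4.20896849e-01,  3.34775762e-02]), 'tool_pos': array([0.56874799, 0.21733026, 0.02551816]), 'eef_rot': array([6.12396876e-01, 7.90550332e-01, 3.12324329e-04, 3.76341538e-04]), 'contact_force': array([-1.28186307, -0.63525463,  5.78414043]), 'moment': array([-0.18605368,  0.08605348, -0.04809499]), 'finger_force': 45.000008549541235, 'opening': 0.13080693041359853}
```

Request:
drive_tool([
  {"tx": 0,"ty": 0,"tz": 0.3,"wx": 0,"wy": 0,"wz": 0,"claw": -1},
  {"tx": 0,"ty": 0,"tz": 0.5,"wx": 0,"wy": 0,"wz": 0,"claw": -1},
  {"tx": 0,"ty": 0,"tz": 0.8,"wx": 0,"wy": 0,"wz": 0,"claw": -1},
  {"tx": 0,"ty": 0,"tz": 0.9,"wx": 0,"wy": 0,"wz": 0,"claw": -1},
  {"tx": 0,"ty": 0,"tz": 0.9,"wx": 0,"wy": 0,"wz": 0,"claw": -1},
  {"tx": 0,"ty": -0.3,"tz": 0.9,"wx": 0,"wy": 0,"wz": 0,"claw": -1},
  {"tx": 0,"ty": -0.6,"tz": 0.7,"wx": 0,"wy": 0,"wz": -0.04,"claw": -1},
  {"tx": 0,"ty": -0.8,"tz": 0.7,"wx": 0,"wy": 0,"wz": -0.05,"claw": -1},
])

```text
clock: 5.85
tool_pos: [0.5681, 0.1673, 0.1979]
eef_rot: [0.649, 0.761, 0.001, -0.0]
contact_force: [-0.4, -0.1, -1.6]
opening: 0.133
finger_force: 45.0
```

Request:
drive_tool([
  {"tx": -0.1,"ty": -0.9,"tz": 0,"wx": 0,"wy": 0,"wz": -0.05,"claw": -1},
  {"tx": -0.1,"ty": -0.9,"tz": 0,"wx": 0,"wy": 0,"wz": -0.05,"claw": -1},
  {"tx": -0.1,"ty": -0.9,"tz": 0,"wx": 0,"wy": 0,"wz": -0.05,"claw": -1},
  {"tx": -0.1,"ty": -0.9,"tz": 0,"wx": 0,"wy": 0,"wz": -0.05,"claw": -1},
  {"tx": -0.1,"ty": -0.9,"tz": 0,"wx": 0,"wy": 0,"wz": -0.05,"claw": -1},
  {"tx": -0.1,"ty": -0.9,"tz": 0,"wx": 0,"wy": 0,"wz": -0.04,"claw": -1},
  {"tx": -0.1,"ty": -0.9,"tz": 0,"wx": 0,"wy": 0,"wz": 0,"claw": -1},
  {"tx": -0.1,"ty": -0.9,"tz": 0,"wx": 0,"wy": 0,"wz": 0,"claw": -1},
])

```text
clock: 6.65
tool_pos: [0.5441, -0.0507, 0.1968]
eef_rot: [0.756, 0.654, 0.0, 0.0]
contact_force: [0.4, -0.9, -1.7]
opening: 0.132
finger_force: 45.0
```

Request:
drive_tool([
  {"tx": 0,"ty": -0.9,"tz": 0,"wx": -0.01,"wy": -0.07,"wz": 0,"claw": -1},
  {"tx": 0,"ty": -0.9,"tz": 0,"wx": -0.01,"wy": -0.07,"wz": 0,"claw": -1},
  {"tx": 0,"ty": -0.8,"tz": 0,"wx": -0.01,"wy": -0.07,"wz": 0,"claw": -1},
  {"tx": 0,"ty": -0.5,"tz": 0,"wx": -0.01,"wy": -0.07,"wz": 0,"claw": -1},
  {"tx": 0,"ty": -0.4,"tz": 0,"wx": -0.008,"wy": -0.05,"wz": 0,"claw": -1},
  {"tx": 0,"ty": 0,"tz": 0,"wx": 0,"wy": 0,"wz": 0,"claw": -1},
  {"tx": 0,"ty": 0,"tz": 0,"wx": 0,"wy": 0,"wz": 0,"claw": -1},
  {"tx": 0,"ty": 0,"tz": 0,"wx": 0,"wy": 0,"wz": 0,"claw": -1},
])

```text
clock: 7.45
tool_pos: [0.5457, -0.1533, 0.1964]
eef_rot: [0.744, 0.645, 0.115, 0.131]
contact_force: [0.4, 0.0, -1.1]
opening: 0.132
finger_force: 45.0
```

```bash
cat > meas.py <<'E'
from h import *
from scipy.spatial.transform import Rotation as Ro
C=np.array([.5347,-.168,.079]);yaw=np.radians(-8.26);R0=Ro.from_euler('z',yaw).as_matrix()
def tool():
    st=r.get_state();T=Ro.from_quat(st['eef_rot']).as_matrix()
    p=R0.T@(st['tool_pos']-C); A=R0.T@T
    # implied cover axes: cover x = tool y, cover z=-tool z
    cx=A[:,1];cz=-A[:,2]
    print('TCP seat mm',(p*1000).round(1),'pitch',np.degrees(np.arcsin(cx[2])).round(2),'yaw',np.degrees(np.arctan2(cx[1],cx[0])).round(2),'roll',np.degrees(np.arcsin(cz[1])).round(2),'F',st['contact_force'].round(1),'open',round(st['opening'],3),'t',st['clock'])
    return p,A,st
E
python3 - <<'E'
from meas import *
p,A,st=tool()
M=np.c_[A[:,1],-A[:,0],-A[:,2]]  # nominal cover frame
a=snap('scene');b=snap('side');w=snap('wrist')
tp=st['tool_pos']
for n,s in(('scene',a),('side',b),('wrist',w)):
    cv2.imwrite('pics/%s4.png'%n,s['image'])
    P=pts(s);hsv=cv2.cvtColor(s['image'],cv2.COLOR_BGR2HSV).astype(int);H,S,V=hsv[...,0],hsv[...,1],hsv[...,2]
    Q=(P-tp)@R0@M  # coords in nominal cover axes rel TCP
    near=(s['range_z']>0)&(abs(Q[...,0])<.09)&(abs(Q[...,1])<.08)&(Q[...,2]>-.035)&(Q[...,2]<-.008)
    ye=near&(H>15)&(H<35)&(S>110)&(V>60)
    wh=near&(S<50)&(V>110)
    for k,m in(('yellow',ye),('white',wh)):
        if m.sum()>20: print(n,k,m.sum(),(np.percentile(Q[m],[2,50,98],axis=0)*1000).round(1).tolist())
E
```

```text
TCP seat mm [  8.8  16.1 117.4] pitch 20.08 yaw 0.03 roll -0.1 F [ 0.4  0.  -1.1] open 0.132 t 7.45
scene yellow 137 [[53.3, -44.9, -17.3], [59.4, 6.8, -16.0], [65.7, 52.2, -14.2]]
scene white 814 [[-61.8, -51.5, -20.2], [18.3, 24.9, -16.5], [65.3, 55.9, -14.8]]
side yellow 95 [[52.6, -49.8, -21.0], [58.3, -2.8, -17.7], [65.2, 44.0, -14.2]]
side white 540 [[-62.4, -53.6, -22.0], [-16.6, -29.6, -18.2], [50.0, 52.1, -14.1]]
wrist yellow 3842 [[51.0, -50.7, -19.4], [57.6, -24.0, -18.2], [64.2, 7.3, -16.9]]
wrist white 26868 [[-62.5, -52.7, -20.0], [-8.4, -30.0, -18.6], [49.7, 6.4, -17.2]]
```

Request:
drive_tool([
  {"tx": -0.03,"ty": -0.1,"tz": -0.2,"wx": 0,"wy": 0,"wz": 0,"claw": -1},
  {"tx": -0.03,"ty": -0.1,"tz": -0.3,"wx": 0,"wy": 0,"wz": 0,"claw": -1},
  {"tx": -0.03,"ty": -0.1,"tz": -0.3,"wx": 0,"wy": 0,"wz": 0,"claw": -1},
  {"tx": -0.03,"ty": -0.1,"tz": -0.3,"wx": 0,"wy": 0,"wz": 0,"claw": -1},
  {"tx": -0.03,"ty": -0.1,"tz": -0.3,"wx": 0,"wy": 0,"wz": 0,"claw": -1},
  {"tx": 0,"ty": 0,"tz": -0.3,"wx": 0,"wy": 0,"wz": 0,"claw": -1},
  {"tx": 0,"ty": 0,"tz": -0.3,"wx": 0,"wy": 0,"wz": 0,"claw": -1},
  {"tx": 0,"ty": 0,"tz": 0,"wx": 0,"wy": 0,"wz": 0,"claw": -1},
])

```text
clock: 8.4
tool_pos: [0.5399, -0.1676, 0.1449]
eef_rot: [0.746, 0.645, 0.11, 0.127]
contact_force: [0.1, 0.9, -1.3]
opening: 0.132
finger_force: 45.0
```

Run:
```python
from meas import *
p,A,st=tool()
w=snap('wrist');cv2.imwrite('pics/w5.png',w['image'])
```

```text
TCP seat mm [ 5.1  1.2 65.9] pitch 19.34 yaw -0.09 roll -0.03 F [ 0.1  0.9 -1.3] open 0.132 t 8.4
```

View pics/w5.png

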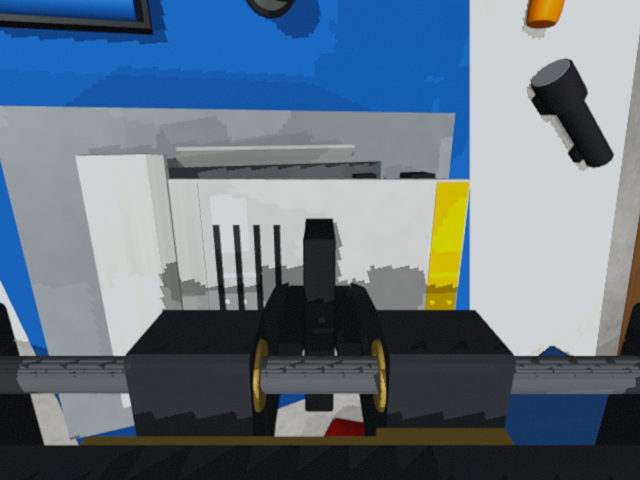

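The wrist view shows the cover held straight: yellow edge at (450,245), lip at (125,220), far guide edge at (265,150), and the cover's far side inside it. The tool came up 8 mm short, so I'm checking the joints.

Run:
```python
from meas import *
p,A,st=tool();print(st['q'].round(3),st['qd'].round(3),st['moment'].round(2))
```

```text
TCP seat mm [ 5.4  1.3 66.5] pitch 19.39 yaw -0.08 roll -0.02 F [-0.1  0.7 -0.2] open 0.131 t 8.45
[ 0.442  0.714 -0.327  2.149  1.776  0.188 -1.665] [-0.024 -0.023  0.026 -0.007 -0.018 -0.011  0.009] [ 0.01  0.37 -0.01]
```

Request:
drive_tool([
  {"tx": -0.03,"ty": 0,"tz": -0.08,"wx": 0,"wy": 0,"wz": 0,"claw": -1},
  {"tx": -0.03,"ty": 0,"tz": -0.1,"wx": 0,"wy": 0,"wz": 0,"claw": -1},
  {"tx": -0.03,"ty": 0,"tz": -0.1,"wx": 0,"wy": 0,"wz": 0,"claw": -1},
  {"tx": -0.03,"ty": 0,"tz": -0.1,"wx": 0,"wy": 0,"wz": 0,"claw": -1},
  {"tx": 0.01,"ty": 0,"tz": -0.08,"wx": 0.004,"wy": 0.026,"wz": 0,"claw": -1},
  {"tx": 0.01,"ty": 0,"tz": -0.08,"wx": 0.004,"wy": 0.026,"wz": 0,"claw": -1},
  {"tx": 0.01,"ty": 0,"tz": -0.08,"wx": 0.004,"wy": 0.026,"wz": 0,"claw": -1},
  {"tx": 0.01,"ty": 0,"tz": -0.08,"wx": 0.004,"wy": 0.026,"wz": 0,"claw": -1},
])

```text
clock: 9.25
tool_pos: [0.5363, -0.1677, 0.1256]
eef_rot: [0.75, 0.65, 0.077, 0.093]
contact_force: [4.7, -2.2, -5.3]
opening: 0.135
finger_force: 45.1
```

```bash
cat >> meas.py <<'E'
def T():
    p,A,st=tool();t=np.arcsin(A[2,1]);c,s=np.cos(t),np.sin(t)
    print('tongue x,z',(p[0]*1e3-65*c+22.3*s).round(1),(p[2]*1e3-65*s-22.3*c).round(1),'clip edge',(p[0]*1e3+65*c+22.3*s).round(1),(p[2]*1e3+65*s-22.3*c).round(1),'q',st['q'].round(2),'M',st['moment'].round(2))
E
python3 -c "from meas import *;T()"
```

```text
TCP seat mm [ 1.5  0.5 46.6] pitch 13.83 yaw 0.11 roll 0.28 F [ 4.7 -2.2 -5.3] open 0.135 t 9.25
tongue x,z -56.2 9.4 clip edge 70.0 40.5 q [ 0.43  0.75 -0.33  2.08  1.18  0.22 -1.08] M [-0.58 -0.96  0.06]
```

Request:
drive_tool([
  {"tx": 0.04,"ty": 0,"tz": -0.02,"wx": 0,"wy": 0,"wz": 0,"claw": -1},
  {"tx": 0.04,"ty": 0,"tz": -0.04,"wx": 0,"wy": 0,"wz": 0,"claw": -1},
  {"tx": 0,"ty": 0,"tz": -0.04,"wx": 0,"wy": 0,"wz": 0,"claw": -1},
  {"tx": 0,"ty": 0,"tz": -0.04,"wx": 0,"wy": 0,"wz": 0,"claw": -1},
  {"tx": 0,"ty": 0,"tz": -0.04,"wx": 0,"wy": 0,"wz": 0,"claw": -1},
  {"tx": 0,"ty": 0,"tz": -0.03,"wx": 0,"wy": 0,"wz": 0,"claw": -1},
  {"tx": 0,"ty": 0,"tz": 0,"wx": 0,"wy": 0,"wz": 0,"claw": -1},
  {"tx": 0,"ty": 0,"tz": 0,"wx": 0,"wy": 0,"wz": 0,"claw": -1},
])

```text
clock: 10.05
tool_pos: [0.5391, -0.1682, 0.1198]
eef_rot: [0.751, 0.649, 0.078, 0.093]
contact_force: [-0.3, 0.5, -2.7]
opening: 0.132
finger_force: 45.0
```

```bash
python3 -c "from meas import *;T()"
```

```text
TCP seat mm [ 4.4  0.5 40.8] pitch 13.99 yaw -0.01 roll 0.19 F [-0.3  0.5 -2.7] open 0.132 t 10.05
tongue x,z -53.3 3.4 clip edge 72.9 34.9 q [ 0.42  0.76 -0.3   2.08  1.22  0.2  -1.11] M [-0.03  0.21 -0.01]
```

Request:
drive_tool([
  {"tx": -0.06,"ty": 0.009,"tz": -0.01,"wx": 0,"wy": 0,"wz": 0,"claw": -1},
  {"tx": -0.06,"ty": 0.009,"tz": -0.01,"wx": 0,"wy": 0,"wz": 0,"claw": -1},
  {"tx": -0.06,"ty": 0.009,"tz": -0.01,"wx": 0,"wy": 0,"wz": 0,"claw": -1},
  {"tx": -0.06,"ty": 0.009,"tz": -0.01,"wx": 0,"wy": 0,"wz": 0,"claw": -1},
  {"tx": -0.06,"ty": 0.009,"tz": 0,"wx": 0,"wy": 0,"wz": 0,"claw": -1},
  {"tx": -0.06,"ty": 0.009,"tz": 0,"wx": 0,"wy": 0,"wz": 0,"claw": -1},
  {"tx": 0,"ty": 0,"tz": 0,"wx": 0,"wy": 0,"wz": 0,"claw": -1},
  {"tx": 0,"ty": 0,"tz": 0,"wx": 0,"wy": 0,"wz": 0,"claw": -1},
])

```text
clock: 10.85
tool_pos: [0.5284, -0.1665, 0.1186]
eef_rot: [0.751, 0.649, 0.079, 0.093]
contact_force: [0.5, -0.7, -1.3]
opening: 0.132
finger_force: 45.0
```

```bash
python3 -c "from meas import *;T()"
```

```text
TCP seat mm [-6.5  0.5 39.6] pitch 13.99 yaw -0.01 roll 0.18 F [ 0.5 -0.7 -1.3] open 0.132 t 10.85
tongue x,z -64.1 2.3 clip edge 62.0 33.7 q [ 0.38  0.75 -0.23  2.12  1.29  0.15 -1.19] M [ 0.    0.25 -0.04]
```

Request:
drive_tool([
  {"tx": 0.018,"ty": -0.003,"tz": -0.04,"wx": 0.0024,"wy": 0.0165,"wz": 0,"claw": -1},
  {"tx": 0.018,"ty": -0.003,"tz": -0.04,"wx": 0.0024,"wy": 0.0165,"wz": 0,"claw": -1},
  {"tx": 0.018,"ty": -0.003,"tz": -0.04,"wx": 0.0024,"wy": 0.0165,"wz": 0,"claw": -1},
  {"tx": 0.018,"ty": -0.003,"tz": -0.04,"wx": 0.0024,"wy": 0.0165,"wz": 0,"claw": -1},
  {"tx": 0.018,"ty": -0.003,"tz": -0.04,"wx": 0.0024,"wy": 0.0165,"wz": 0,"claw": -1},
  {"tx": 0.018,"ty": -0.003,"tz": -0.04,"wx": 0.0024,"wy": 0.0165,"wz": 0,"claw": -1},
  {"tx": 0.018,"ty": -0.003,"tz": -0.04,"wx": 0.0024,"wy": 0.0165,"wz": 0,"claw": -1},
  {"tx": 0.018,"ty": -0.003,"tz": -0.04,"wx": 0.0024,"wy": 0.0165,"wz": 0,"claw": -1},
])

```text
clock: 11.65
tool_pos: [0.5327, -0.1676, 0.1089]
eef_rot: [0.756, 0.653, 0.033, 0.04]
contact_force: [0.5, -0.6, -0.6]
opening: 0.135
finger_force: 45.0
```

```bash
python3 -c "from meas import *;T()"
```

```text
TCP seat mm [-2.1  0.1 29.9] pitch 5.94 yaw -0.05 roll 0.18 F [ 0.5 -0.6 -0.6] open 0.135 t 11.65
tongue x,z -64.4 1.0 clip edge 64.9 14.4 q [ 0.55  0.83 -0.54  1.97  0.94  0.49 -0.82] M [-0.01  0.01 -0.02]
```

Request:
drive_tool([
  {"tx": 0,"ty": 0,"tz": 0,"wx": 0,"wy": 0,"wz": 0,"claw": -0.4},
  {"tx": 0,"ty": 0,"tz": 0,"wx": 0,"wy": 0,"wz": 0,"claw": -0.4},
  {"tx": 0,"ty": 0,"tz": 0,"wx": 0,"wy": 0,"wz": 0,"claw": -0.4},
  {"tx": -0.03,"ty": 0,"tz": 0.3,"wx": 0,"wy": 0,"wz": 0,"claw": -0.4},
  {"tx": -0.04,"ty": 0,"tz": 0.4,"wx": 0,"wy": 0,"wz": 0,"claw": -0.4},
  {"tx": 0,"ty": 0,"tz": 0.5,"wx": 0.005,"wy": 0.034,"wz": 0,"claw": -0.4},
  {"tx": 0.3,"ty": -0.05,"tz": 0.3,"wx": 0.005,"wy": 0.034,"wz": 0,"claw": -1},
  {"tx": 0.4,"ty": -0.05,"tz": 0,"wx": 0.005,"wy": 0.033,"wz": 0,"claw": -1},
])

```text
clock: 12.45
tool_pos: [0.5522, -0.1704, 0.1568]
eef_rot: [0.756, 0.654, -0.001, 0.0]
contact_force: [0.8, -0.0, 0.4]
opening: 0.142
finger_force: 0.0
```

Run:
```python
from meas import *
T();s=snap('side')
cv2.imwrite('pics/s6.png',cv2.resize(s['image'][140:280,230:410],None,fx=4,fy=4,interpolation=cv2.INTER_CUBIC))
```

```text
TCP seat mm [17.7  0.1 77.8] pitch -0.06 yaw -0.02 roll 0.14 F [ 0.8 -0.   0.4] open 0.142 t 12.45
tongue x,z -47.4 55.6 clip edge 82.6 55.4 q [ 0.61  0.83 -0.69  1.78  0.72  0.81 -0.59] M [-0.06 -0.15  0.06]
```

View pics/s6.png

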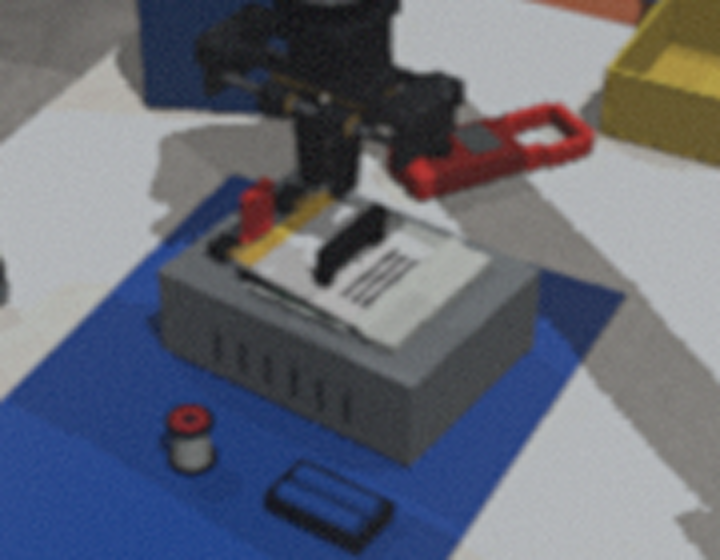

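The crop shows the cover tilted, with its bare edge under the lip at lower right, its yellow edge (290,225) resting on the clips, and the red fin (257,210) turned aside. Next I press the yellow edge with closed fingertips.

Request:
drive_tool([
  {"tx": 0.24,"ty": -0.035,"tz": 0,"wx": 0,"wy": 0,"wz": 0,"claw": -1},
  {"tx": 0.24,"ty": -0.035,"tz": 0,"wx": 0,"wy": 0,"wz": 0,"claw": -1},
  {"tx": 0.24,"ty": -0.035,"tz": 0,"wx": 0,"wy": 0,"wz": 0,"claw": -1},
  {"tx": 0.24,"ty": -0.035,"tz": -0.2,"wx": 0,"wy": 0,"wz": 0,"claw": -1},
  {"tx": 0,"ty": 0,"tz": -0.5,"wx": 0,"wy": 0,"wz": 0,"claw": -1},
  {"tx": 0,"ty": 0,"tz": -0.5,"wx": 0,"wy": 0,"wz": 0,"claw": -1},
  {"tx": 0,"ty": 0,"tz": -0.35,"wx": 0,"wy": 0,"wz": 0,"claw": -1},
  {"tx": 0,"ty": 0,"tz": 0,"wx": 0,"wy": 0,"wz": 0,"claw": -1},
], force=20)

```text
clock: 13.3
tool_pos: [0.5784, -0.1744, 0.105]
eef_rot: [0.756, 0.654, -0.003, -0.002]
contact_force: [0.0, -0.0, -0.5]
opening: -0.001
finger_force: 0.0
```

Request:
drive_tool([
  {"tx": 0,"ty": 0,"tz": -0.05,"wx": 0,"wy": 0,"wz": 0,"claw": -1},
  {"tx": 0,"ty": 0,"tz": -0.05,"wx": 0,"wy": 0,"wz": 0,"claw": -1},
  {"tx": 0,"ty": 0,"tz": -0.05,"wx": 0,"wy": 0,"wz": 0,"claw": -1},
  {"tx": 0,"ty": 0,"tz": -0.05,"wx": 0,"wy": 0,"wz": 0,"claw": -1},
  {"tx": 0,"ty": 0,"tz": -0.05,"wx": 0,"wy": 0,"wz": 0,"claw": -1},
  {"tx": 0,"ty": 0,"tz": -0.05,"wx": 0,"wy": 0,"wz": 0,"claw": -1},
  {"tx": 0,"ty": 0,"tz": 0,"wx": 0,"wy": 0,"wz": 0,"claw": -1},
  {"tx": 0,"ty": 0,"tz": 0,"wx": 0,"wy": 0,"wz": 0,"claw": -1},
])

```text
clock: 14.1
tool_pos: [0.5807, -0.1746, 0.0988]
eef_rot: [0.756, 0.654, -0.002, 0.0]
contact_force: [-0.9, 0.1, 3.9]
opening: 0.009
finger_force: 1.8
```

```bash
python3 -c "from meas import *;T()"
```

```text
TCP seat mm [46.4  0.1 19.8] pitch -0.1 yaw -0.03 roll 0.16 F [-0.9  0.1  3.9] open 0.009 t 14.1
tongue x,z -18.6 -2.4 clip edge 111.4 -2.6 q [ 0.56  0.94 -0.64  1.72  0.78  0.76 -0.62] M [-0.08 -0.09  0.  ]
```

Request:
drive_tool([
  {"tx": 0,"ty": 0,"tz": -0.03,"wx": 0,"wy": 0,"wz": 0,"claw": -1},
  {"tx": 0,"ty": 0,"tz": -0.03,"wx": 0,"wy": 0,"wz": 0,"claw": -1},
  {"tx": 0,"ty": 0,"tz": -0.03,"wx": 0,"wy": 0,"wz": 0,"claw": -1},
  {"tx": 0,"ty": 0,"tz": -0.03,"wx": 0,"wy": 0,"wz": 0,"claw": -1},
  {"tx": 0,"ty": 0,"tz": -0.02,"wx": 0,"wy": 0,"wz": 0,"claw": -1},
  {"tx": 0,"ty": 0,"tz": 0,"wx": 0,"wy": 0,"wz": 0,"claw": -1},
  {"tx": 0,"ty": 0,"tz": 0,"wx": 0,"wy": 0,"wz": 0,"claw": -1},
  {"tx": 0,"ty": 0,"tz": 0,"wx": 0,"wy": 0,"wz": 0,"claw": -1},
])

```text
clock: 14.9
tool_pos: [0.5799, -0.1745, 0.094]
eef_rot: [0.756, 0.654, -0.002, -0.0]
contact_force: [0.6, 0.3, 0.0]
opening: 0.003
finger_force: 0.0
```

Request:
drive_tool([
  {"tx": 0,"ty": 0,"tz": -0.02,"wx": 0,"wy": 0,"wz": 0,"claw": -1},
  {"tx": 0,"ty": 0,"tz": -0.02,"wx": 0,"wy": 0,"wz": 0,"claw": -1},
  {"tx": 0,"ty": 0,"tz": -0.02,"wx": 0,"wy": 0,"wz": 0,"claw": -1},
  {"tx": 0,"ty": 0,"tz": -0.01,"wx": 0,"wy": 0,"wz": 0,"claw": -1},
  {"tx": 0,"ty": 0,"tz": 0,"wx": 0,"wy": 0,"wz": 0,"claw": -1},
  {"tx": 0,"ty": 0,"tz": 0,"wx": 0,"wy": 0,"wz": 0,"claw": -1},
  {"tx": 0,"ty": 0,"tz": 0,"wx": 0,"wy": 0,"wz": 0,"claw": -1},
  {"tx": 0,"ty": 0,"tz": 0,"wx": 0,"wy": 0,"wz": 0,"claw": -1},
])

```text
clock: 15.7
tool_pos: [0.5804, -0.1745, 0.0922]
eef_rot: [0.756, 0.654, -0.002, 0.0]
contact_force: [-0.1, 0.3, 0.2]
opening: 0.007
finger_force: 0.0
```

```bash
python3 -c "from meas import *;T()"
```

```text
TCP seat mm [46.1  0.1 13.2] pitch -0.14 yaw -0.02 roll 0.16 F [-0.1  0.3  0.2] open 0.007 t 15.7
tongue x,z -18.9 -9.0 clip edge 111.1 -9.3 q [ 0.56  0.95 -0.63  1.72  0.79  0.75 -0.63] M [-0.   -0.13 -0.01]
```

Request:
drive_tool([
  {"tx": 0,"ty": 0,"tz": -0.015,"wx": 0,"wy": 0,"wz": 0,"claw": -1},
  {"tx": 0,"ty": 0,"tz": -0.015,"wx": 0,"wy": 0,"wz": 0,"claw": -1},
  {"tx": 0,"ty": 0,"tz": -0.015,"wx": 0,"wy": 0,"wz": 0,"claw": -1},
  {"tx": 0,"ty": 0,"tz": -0.01,"wx": 0,"wy": 0,"wz": 0,"claw": -1},
  {"tx": 0,"ty": 0,"tz": 0,"wx": 0,"wy": 0,"wz": 0,"claw": -1},
  {"tx": 0,"ty": 0,"tz": 0,"wx": 0,"wy": 0,"wz": 0,"claw": -1},
  {"tx": 0,"ty": 0,"tz": 0,"wx": 0,"wy": 0,"wz": 0,"claw": -1},
  {"tx": 0,"ty": 0,"tz": 0,"wx": 0,"wy": 0,"wz": 0,"claw": -1},
])

```text
clock: 16.5
tool_pos: [0.5804, -0.1745, 0.0914]
eef_rot: [0.756, 0.654, -0.002, 0.0]
contact_force: [-1.4, -0.2, 7.6]
opening: 0.009
finger_force: 3.7
```

```bash
python3 -c "from meas import *;T()"
```

```text
TCP seat mm [46.2  0.1 12.4] pitch -0.12 yaw -0.03 roll 0.19 F [-1.4 -0.2  7.6] open 0.009 t 16.5
tongue x,z -18.9 -9.7 clip edge 111.1 -10.0 q [ 0.56  0.95 -0.63  1.72  0.79  0.75 -0.63] M [-0.06  0.39 -0.04]
```

Request:
drive_tool([
  {"tx": 0,"ty": 0,"tz": -0.012,"wx": 0,"wy": 0,"wz": 0,"claw": -1},
  {"tx": 0,"ty": 0,"tz": 0,"wx": 0,"wy": 0,"wz": 0,"claw": -1},
  {"tx": 0,"ty": 0,"tz": 0.3,"wx": 0,"wy": 0,"wz": 0,"claw": -1},
  {"tx": 0,"ty": 0,"tz": 0.8,"wx": 0,"wy": 0,"wz": 0,"claw": -1},
  {"tx": 0,"ty": 0,"tz": 1,"wx": 0,"wy": 0,"wz": 0,"claw": -1},
  {"tx": 0,"ty": -1,"tz": 1,"wx": 0,"wy": 0,"wz": 0,"claw": -0.4},
  {"tx": 0,"ty": -1,"tz": 0.8,"wx": 0,"wy": 0,"wz": 0,"claw": -0.4},
  {"tx": 0,"ty": -1,"tz": 0,"wx": 0,"wy": 0,"wz": 0,"claw": -0.4},
])

```text
clock: 17.3
tool_pos: [0.5826, -0.2655, 0.2114]
eef_rot: [0.756, 0.654, 0.0, 0.003]
contact_force: [0.3, 0.9, 0.1]
opening: 0.256
finger_force: 0.0
```

Run:
```python
from meas import *
T();s=snap('wrist');np.savez('home.npz',**s)
P=pts(s);L=(P-C)@R0;hsv=cv2.cvtColor(s['image'],cv2.COLOR_BGR2HSV).astype(int);H,S,V=hsv[...,0],hsv[...,1],hsv[...,2]
ok=s['range_z']>0;Z=L[...,2]
f=lambda q:cv2.minAreaRect((q[:,:2]*1000).astype(np.float32))
red=ok&((H<8)|(H>172))&(S>140)&(V>50)&(abs(L[...,0]-.083)<.045)&(abs(L[...,1])<.045)
top=red&(Z>.043);print('fin top',f(L[top]),top.sum(),L[top].mean(0))
bar=red&(Z<.02);print('bar',f(L[bar]),bar.sum(),L[bar].mean(0))
ye=ok&(H>18)&(H<35)&(S>130)&(V>70)&(abs(L[...,1])<.058)&(L[...,0]>.04)&(L[...,0]<.063)&(Z<.02)
print('yellow z',np.percentile(Z[ye]*1e3,[5,50,95]).round(1),f(L[ye]))
for y0 in(-.04,0,.04):
    m=ok&(abs(L[...,1]-y0)<.012)&(L[...,0]>.03)&(L[...,0]<.048)&(Z<.03);print(y0,'cover top z',np.median(Z[m])*1e3)
m=ok&(abs(L[...,1])<.05)&(L[...,0]<-.03)&(L[...,0]>-.048)&(Z<.03);print('near top z',np.median(Z[m])*1e3)
cv2.imwrite('pics/w7.png',s['image'])
```

```text
TCP seat mm [ 61.4 -89.6 132.4] pitch 0.26 yaw -0.0 roll 0.18 F [0.3 0.9 0.1] open 0.256 t 17.3
tongue x,z -3.5 109.8 clip edge 126.5 110.4 q [ 0.74  0.84 -0.75  1.54  0.64  1.02 -0.33] M [-0.05 -0.1  -0.04]
fin top ((82.10226440429688, 3.176510810852051), (9.819847106933594, 33.77811813354492), 6.91671085357666) 1068 [0.08193921 0.00350446 0.04618007]
bar ((95.23921203613281, -10.766288757324219), (27.921838760375977, 85.6858139038086), 34.900917053222656) 355 [0.08099041 0.00730529 0.00909072]
yellow z [3.6 4.8 6.4] ((55.88227844238281, -2.055400848388672), (106.82716369628906, 13.246553421020508), 89.99681854248047)
-0.04 cover top z 4.38908316064733
0 cover top z 4.265638240598432
0.04 cover top z 4.3635384900326954
near top z 4.430667020149396
```

View pics/w7.png

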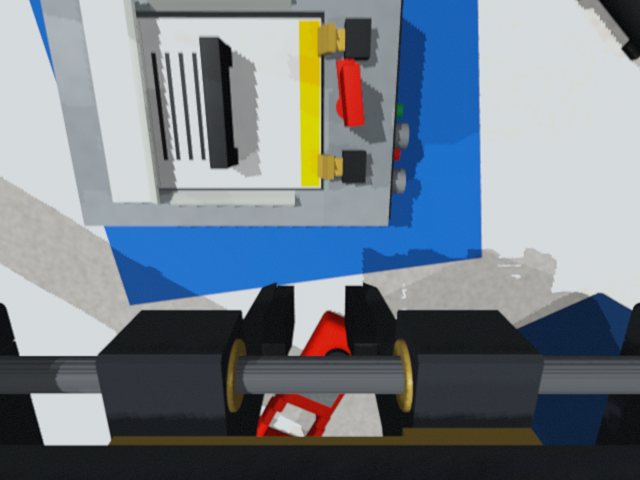

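The wrist view shows the cover home: the yellow strip (311,100) lies under both brass noses (328,38) and (328,167), and the top reads 4.3–4.4 mm at every spot. The fin at (350,93) is at about 1.45 rad. Next is the turnbutton.

Request:
drive_tool([
  {"tx": 0.28,"ty": 0.71,"tz": -0.2,"wx": 0,"wy": 0,"wz": 0.029,"claw": -0.35},
  {"tx": 0.28,"ty": 0.71,"tz": -0.2,"wx": 0,"wy": 0,"wz": 0.029,"claw": -0.35},
  {"tx": 0.28,"ty": 0.71,"tz": -0.2,"wx": 0,"wy": 0,"wz": 0.029,"claw": -0.35},
  {"tx": 0.28,"ty": 0.7,"tz": -0.2,"wx": 0,"wy": 0,"wz": 0.028,"claw": -0.35},
  {"tx": 0,"ty": 0,"tz": -0.5,"wx": 0,"wy": 0,"wz": 0,"claw": -0.35},
  {"tx": 0,"ty": 0,"tz": -0.5,"wx": 0,"wy": 0,"wz": 0,"claw": -0.35},
  {"tx": 0,"ty": 0,"tz": -0.5,"wx": 0,"wy": 0,"wz": 0,"claw": -0.35},
  {"tx": 0,"ty": 0,"tz": 0,"wx": 0,"wy": 0,"wz": 0,"claw": -0.35},
])

```text
clock: 18.15
tool_pos: [0.6114, -0.1817, 0.1349]
eef_rot: [0.716, 0.698, -0.004, -0.002]
contact_force: [-0.4, -0.4, -1.3]
opening: 0.323
finger_force: 0.0
```

```bash
python3 -c "from meas import *;T()"
```

```text
TCP seat mm [77.8 -2.5 55.9] pitch -0.48 yaw 6.74 roll 0.26 F [-0.4 -0.4 -1.3] open 0.323 t 18.15
tongue x,z 12.7 34.1 clip edge 142.7 33.0 q [ 0.58  0.93 -0.71  1.59  0.73  0.91 -0.43] M [-0.07 -0.03 -0.02]
```

Request:
drive_tool([
  {"tx": 0.08,"ty": 0.02,"tz": 0,"wx": 0,"wy": 0,"wz": 0,"claw": -0.35},
  {"tx": 0.08,"ty": 0.02,"tz": 0,"wx": 0,"wy": 0,"wz": 0,"claw": -0.35},
  {"tx": 0,"ty": 0,"tz": 0,"wx": 0,"wy": 0,"wz": 0,"claw": -0.35},
  {"tx": 0,"ty": 0,"tz": -0.2,"wx": 0,"wy": 0,"wz": 0,"claw": -0.35},
  {"tx": 0,"ty": 0,"tz": -0.2,"wx": 0,"wy": 0,"wz": 0,"claw": -0.35},
  {"tx": 0,"ty": 0,"tz": -0.2,"wx": 0,"wy": 0,"wz": 0,"claw": -0.35},
  {"tx": 0,"ty": 0,"tz": -0.2,"wx": 0,"wy": 0,"wz": 0,"claw": -0.35},
  {"tx": 0,"ty": 0,"tz": 0,"wx": 0,"wy": 0,"wz": 0,"claw": -0.35},
])

```text
clock: 18.95
tool_pos: [0.6179, -0.1785, 0.1129]
eef_rot: [0.716, 0.699, -0.003, -0.001]
contact_force: [0.4, -0.6, 0.0]
opening: 0.322
finger_force: 0.0
```

```bash
python3 -c "from meas import *;T()"
```

```text
TCP seat mm [83.9  1.6 33.9] pitch -0.26 yaw 6.88 roll 0.18 F [ 0.4 -0.6  0. ] open 0.322 t 18.95
tongue x,z 18.8 11.9 clip edge 148.8 11.3 q [ 0.56  0.97 -0.69  1.59  0.76  0.88 -0.45] M [-0.04 -0.03  0.05]
```

Request:
drive_tool([
  {"tx": -0.04,"ty": -0.055,"tz": -0.05,"wx": 0,"wy": 0,"wz": 0,"claw": -0.35},
  {"tx": 0,"ty": 0,"tz": 0,"wx": 0,"wy": 0,"wz": 0,"claw": -0.6},
  {"tx": 0,"ty": 0,"tz": 0,"wx": 0,"wy": 0,"wz": 0,"claw": -1},
  {"tx": 0,"ty": 0,"tz": 0,"wx": 0,"wy": 0,"wz": 0,"claw": -1},
  {"tx": 0,"ty": 0,"tz": 0,"wx": 0,"wy": 0,"wz": 0,"claw": -1},
  {"tx": 0,"ty": 0,"tz": 0,"wx": 0,"wy": 0,"wz": 0,"claw": -1},
  {"tx": 0,"ty": 0,"tz": 0,"wx": 0,"wy": 0,"wz": 0.05,"claw": -1},
  {"tx": 0,"ty": 0,"tz": 0,"wx": 0,"wy": 0,"wz": 0.05,"claw": -1},
], force=15)

```text
clock: 19.75
tool_pos: [0.616, -0.1801, 0.1127]
eef_rot: [0.677, 0.736, -0.003, -0.001]
contact_force: [-5.8, -0.3, 3.9]
opening: 0.112
finger_force: 15.0
```

```bash
python3 -c "from meas import *;T()"
```

```text
TCP seat mm [82.2 -0.3 33.7] pitch -0.32 yaw 13.0 roll 0.25 F [-5.8 -0.3  3.9] open 0.112 t 19.75
tongue x,z 17.1 11.8 clip edge 147.1 11.1 q [ 0.58  0.97 -0.72  1.59  0.78  0.89 -0.36] M [0.02 1.06 0.01]
```

Request:
drive_tool([
  {"tx": 0,"ty": 0,"tz": 0,"wx": 0,"wy": 0,"wz": 0.11,"claw": -1},
  {"tx": 0,"ty": 0,"tz": 0,"wx": 0,"wy": 0,"wz": 0.11,"claw": -1},
  {"tx": 0,"ty": 0,"tz": 0,"wx": 0,"wy": 0,"wz": 0.11,"claw": -1},
  {"tx": 0,"ty": 0,"tz": 0,"wx": 0,"wy": 0,"wz": 0.11,"claw": -1},
  {"tx": 0,"ty": 0,"tz": 0,"wx": 0,"wy": 0,"wz": 0.11,"claw": -1},
  {"tx": 0,"ty": 0,"tz": 0,"wx": 0,"wy": 0,"wz": 0.11,"claw": -1},
  {"tx": 0,"ty": 0,"tz": 0,"wx": 0,"wy": 0,"wz": 0.11,"claw": -1},
  {"tx": 0,"ty": 0,"tz": 0,"wx": 0,"wy": 0,"wz": 0,"claw": -1},
])

```text
clock: 20.55
tool_pos: [0.6162, -0.1801, 0.1127]
eef_rot: [0.334, 0.943, -0.002, -0.0]
contact_force: [-6.6, 0.1, 4.3]
opening: 0.111
finger_force: 15.0
```

```bash
python3 -c "from meas import *;T()"
```

```text
TCP seat mm [82.4 -0.2 33.7] pitch -0.24 yaw 59.22 roll 0.22 F [-6.6  0.1  4.3] open 0.111 t 20.55
tongue x,z 17.3 11.7 clip edge 147.3 11.2 q [ 0.65  1.03 -0.9   1.59  0.93  1.    0.34] M [0.04 0.94 0.03]
```

30.8° remain: 5 rows at 0.1 and one at 0.01, then open and rise.

Request:
drive_tool([
  {"tx": 0,"ty": 0,"tz": 0,"wx": 0,"wy": 0,"wz": 0.1,"claw": -1},
  {"tx": 0,"ty": 0,"tz": 0,"wx": 0,"wy": 0,"wz": 0.1,"claw": -1},
  {"tx": 0,"ty": 0,"tz": 0,"wx": 0,"wy": 0,"wz": 0.1,"claw": -1},
  {"tx": 0,"ty": 0,"tz": 0,"wx": 0,"wy": 0,"wz": 0.1,"claw": -1},
  {"tx": 0,"ty": 0,"tz": 0,"wx": 0,"wy": 0,"wz": 0.1,"claw": -1},
  {"tx": 0,"ty": 0,"tz": 0,"wx": 0,"wy": 0,"wz": 0.01,"claw": -1},
  {"tx": 0,"ty": 0,"tz": 0,"wx": 0,"wy": 0,"wz": 0,"claw": -1},
  {"tx": 0,"ty": 0,"tz": 0,"wx": 0,"wy": 0,"wz": 0,"claw": -1},
])

```text
clock: 21.35
tool_pos: [0.6162, -0.1799, 0.1127]
eef_rot: [0.075, 0.997, -0.001, -0.0]
contact_force: [-5.1, 0.4, 3.8]
opening: 0.111
finger_force: 15.0
```

Request:
drive_tool([
  {"tx": 0,"ty": 0,"tz": 0,"wx": 0,"wy": 0,"wz": 0,"claw": -0.7},
  {"tx": 0,"ty": 0,"tz": 0,"wx": 0,"wy": 0,"wz": 0,"claw": -0.4},
  {"tx": 0,"ty": 0,"tz": 0,"wx": 0,"wy": 0,"wz": 0,"claw": -0.4},
  {"tx": 0,"ty": 0,"tz": 0.5,"wx": 0,"wy": 0,"wz": 0,"claw": -0.4},
  {"tx": 0,"ty": 0,"tz": 0.8,"wx": 0,"wy": 0,"wz": 0,"claw": -0.4},
  {"tx": 0,"ty": 0,"tz": 1,"wx": 0,"wy": 0,"wz": 0,"claw": -0.4},
  {"tx": 0,"ty": 0,"tz": 1,"wx": 0,"wy": 0,"wz": 0,"claw": -0.4},
  {"tx": 1,"ty": 0,"tz": 0.5,"wx": 0,"wy": 0,"wz": 0,"claw": -0.4},
])

```text
clock: 22.15
tool_pos: [0.6467, -0.1803, 0.231]
eef_rot: [0.074, 0.997, -0.002, 0.002]
contact_force: [1.9, -1.1, -0.2]
opening: 0.304
finger_force: 0.0
```

Request:
drive_tool([
  {"tx": 1,"ty": 0,"tz": 0,"wx": 0,"wy": 0,"wz": 0,"claw": -0.4},
  {"tx": 1,"ty": 0,"tz": 0,"wx": 0,"wy": 0,"wz": 0,"claw": -0.4},
  {"tx": 0,"ty": 0,"tz": 0,"wx": 0,"wy": 0,"wz": 0,"claw": -0.4},
  {"tx": 0,"ty": 0,"tz": 0,"wx": 0,"wy": 0,"wz": 0,"claw": -0.4},
  {"tx": 0,"ty": 0,"tz": 0,"wx": 0,"wy": 0,"wz": 0,"claw": -0.4},
  {"tx": 0,"ty": 0,"tz": 0,"wx": 0,"wy": 0,"wz": 0,"claw": -0.4},
  {"tx": 0,"ty": 0,"tz": 0,"wx": 0,"wy": 0,"wz": 0,"claw": -0.4},
  {"tx": 0,"ty": 0,"tz": 0,"wx": 0,"wy": 0,"wz": 0,"claw": -0.4},
])

```text
clock: 22.95
tool_pos: [0.7072, -0.1804, 0.2268]
eef_rot: [0.075, 0.997, -0.001, 0.001]
contact_force: [-0.4, 0.0, -0.1]
opening: 0.297
finger_force: 0.0
```

Run:
```python
from meas import *
T();s=snap('wrist')
P=pts(s);L=(P-C)@R0;hsv=cv2.cvtColor(s['image'],cv2.COLOR_BGR2HSV).astype(int);H,S,V=hsv[...,0],hsv[...,1],hsv[...,2]
ok=s['range_z']>0;Z=L[...,2]
red=ok&((H<8)|(H>172))&(S>140)&(V>50)&(abs(L[...,0]-.083)<.045)&(abs(L[...,1])<.045)
top=red&(Z>.043)
if top.sum()>20: print('fin top',cv2.minAreaRect((L[top][:,:2]*1000).astype(np.float32)),top.sum(),L[top].mean(0))
for x0 in(-.03,.03,.055):
  for y0 in(-.04,0.04):
    m=ok&(abs(L[...,1]-y0)<.012)&(abs(L[...,0]-x0)<.004)&(Z<.03);print(x0,y0,m.sum(),'cover top z',np.median(Z[m])*1e3)
cv2.imwrite('pics/w8.png',s['image'])
```

```text
TCP seat mm [172.5  12.5 147.8] pitch -0.15 yaw 89.67 roll 0.16 F [-0.4  0.  -0.1] open 0.297 t 22.95
tongue x,z 107.4 125.7 clip edge 237.4 125.4 q [ 0.59  1.03 -1.05  1.19  0.87  1.36  1.04] M [ 0.01 -0.17  0.05]
fin top ((78.51282501220703, -0.3094348907470703), (10.112079620361328, 33.71186447143555), 89.84906768798828) 944 [ 0.07855223 -0.00014065  0.04621173]
-0.03 -0.04 0 cover top z nan
-0.03 0.04 0 cover top z nan
0.03 -0.04 454 cover top z 4.381557162401614
0.03 0.04 457 cover top z 4.275096529441039
0.055 -0.04 430 cover top z 4.813165252196009
0.055 0.04 410 cover top z 4.943260704250066
  return _methods._mean(a, axis=axis, dtype=dtype,
  ret = ret.dtype.type(ret / rcount)
```

View pics/w8.png

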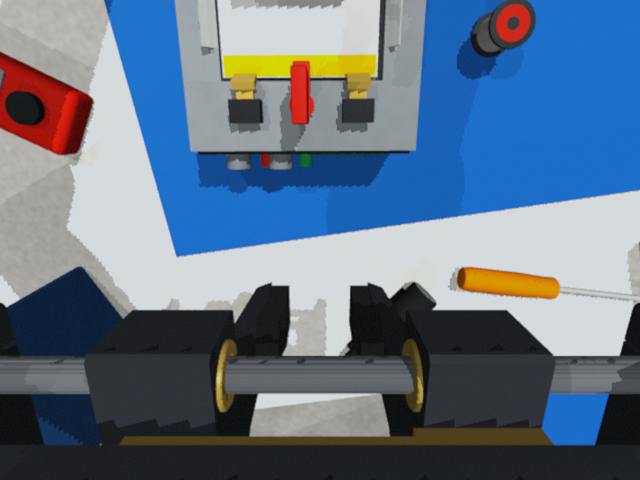

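The picture shows the red turnbutton (300,92) pointing straight over the yellow edge, within 0.01 rad. Both clips (243,85) and (358,85) are over the edge, the cover is flat, and the arm is clear.

```bash
python3 -c "from h import *;print(workorder.finish_job())"
```

```text
the job is handed in; nothing more can be done
None
```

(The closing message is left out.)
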